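# Draw the tea brewer's column from its draining stand and seat it on the brewer base

## Robot

A 7-joint arm with a two-finger parallel gripper is mounted at the origin on the work surface. World frame = base frame: x ahead of the robot, y to its left, z up, the work surface at z = 0. Lengths are in m, angles in rad, forces in N, time in s.
With the tool pointing down it reaches from about 0.4 to 0.85 m from the base axis. Payload 4.5 kg.
Tool frame: the origin (TCP) lies on the centre line of the jaws, within the pads' length; the fingertips stand 14 mm ahead of it and the grasp point (between the pads) lies 5 mm behind it; y points along the fingers, z is the direction in which the jaws open and shut, and the axes are right-handed (so a half turn about y gives the same grasp; the last joint's range is limited). The gripper opens to 88 mm and grips with 3 to 60 N. Pads are 18 mm wide; open, the fingers measure 123 mm over their backs; the gripper's body (75 mm by 187 mm) begins 45 mm behind the grasp point.
Start: joints at [1.31, 0.689, -0.195, 1.565, 0.157, 0.902, -0.215], TCP at [0.182, -0.598, 0.253] pointing down, gripper open.
Joint ranges: [-3.01, 3.01], [-0.46, 2.08], [-1.47, 1.51], [0.13, 2.56], [-1, 4.14], [0.04, 2.09], [-2.66, 2.66]. Speed limits (rad/s): [2.57, 2.57, 3.14, 3.14, 3.14, 3.14, 3.14].

## Interface

Orientations are given as a unit quaternion [x, y, z, w].
In Python, from plant import get_state, imaging, job gives the robot as it stands.
- The arm moves only by the tool send_rows, never from a script. Its argument "motion" is a list that holds one entry, the list of rows, each a list of 7 numbers: the turn, a rotation vector about the tool's x, y, z scaled (see below), then the shift along the tool's x, y, z scaled (see below), then the gripper's target within -1 to 1 (shut at 1, half-way at 0, fully open at -1). In form: [[[rx, ry, rz, tx, ty, tz, gripper], ...]]. A call has exactly 5 rows; each row shifts and turns the commanded pose from where the row before left it, along the tool's axes as they then stand; what a row does not reach is not made up. The controller multiplies each number of a shift by 0.02 m and each number of a turn by 0.08 rad. A row lasts 1/12 s, in which the tool goes at most 41.7 mm and 7.16 degrees, less where a joint would pass 70% of its speed; a pose out of reach is approached as far as the arm can. A call with a number of a shift or a turn outside -1 to 1 is refused whole. A call with a gripper value outside its range is refused whole. The fingers move at their own pace and stop on an object; "force" is the grip in N (left out, the last holds). Time passes only in rows, so rows that do not move let the fingers close, or fill a call up. It gives the time, the measured TCP pose, the force and the opening at its end, in the units of the state.
- get_state(): the state, without advancing time (a new reading comes with each control period).
- imaging.snapshot(name): name is "side" or "top" or "wrist"; returns a dict with "img" (480x640x3 uint8, red, green, blue), "camera_matrix" (3x3 intrinsics, pixels), "R" (3x3) and "t" (3): a world point X has camera coordinates R X + t; the wrist camera has in their place "hand_eye" (4x4, takes a point from camera to tool coordinates, whose origin is the TCP and whose axes are the tool frame's). Camera axes: x right, y down, z forward; pixel columns grow to the right and rows downward; lengths in m; the calibration is good to about 2 mm. The wrist camera is an equidistant fisheye: a pixel r from the principal point sees the ray r / f radians off the axis. A picture is of the moment at which its call begins: read the wrist's pose just before it. There is no depth.
- job.finish_job(): hands the job in, once; it reports no verdict.
The state is a dict: "clock": time; "q": joint angles; "qd": joint speeds; "joint_torque": joint torques, N m; "tool_pos": TCP position; "eef_rot": TCP orientation; "contact_force": force on the tool from outside, world axes, zero at the start; "moment": the same for the moment, N m; "opening": opening from 0.0 (shut) to 1.0 (fully open).
Only numpy, scipy, OpenCV 4.12 (cv2) and the standard library are available. Lean on these libraries where they do the work, as an engineer would, in place of code of your own. Each camera call takes 0.05 s, during which the arm holds its last target.

## Task

Take the square glass brewing column by its green grip, draw it straight out of its light, leaning draining stand without tipping the stand or dragging it along, and set it gently upright on the brewer base so that its foot drops over the two pegs and sits flush; the pegs are on a floating pad, so feel for them. Let go, and leave the stand standing where it is and the other glassware alone.

Things in the scene. Friction and masses are not known exactly. Their poses are not given: they have to be found in the camera images.
- column: Square glass brewing column, 145 mm tall, about 0.22 kg (varies 30 %). Origin: centre of its underside; z: long axis, towards the grip. Body 50 x 50 mm from 0 to 90 mm (dark foot, clear middle with steel strainer, dark cap). Two round sockets in the underside, 11 mm wide, 16 mm deep, at y = +13 and -13 mm, x = 0. Starts in the sleeve, bottomed, axes parallel to the sleeve's, resting on its low (-x) wall.
- grip (a point): Middle of the column's green square grip, on its axis 119 mm from the underside; axes as the column's. The grip is 24 x 24 mm, flats facing the column's x and y, from 90 to 145 mm above the underside. The column may be seated either way round (half turn).
- stand: Light wooden draining stand, loose, about 0.22 kg with its sleeve (varies 30 %): foot plate 110 x 84 x 8 mm, carrying the sleeve. A side push of about 2 N on the sleeve tips or slides it. Origin: centre of the underside; z up. The sleeve's top leans towards the stand's -x by 31.5 deg (0.55 rad) from vertical; -x is roughly to the robot's right.
- sleeve: The stand's leaning square sleeve, open at the top. Origin: centre of its inner floor, 30 mm above the table; z: its axis, along which the column comes out; y level, as the stand's y; -x the low wall. Inside 53 x 53 mm (1.5 mm play on each side of the column), 60 mm deep, walls 3 mm, so the top 30 mm of the square body and the whole grip stand out.
- base: Brewer base, a low grey appliance 140 (x) x 120 (y) mm, fixed. Origin: centre of the underside; z up. On it a black 76 x 76 mm pad, top 40 mm above the table, with two steel pegs at +13 and -13 mm along x from its middle: 8 mm thick, 12 mm high, the upper 4 mm tapering to 3.6 mm. The pad floats: it slides stiffly (4 N) along the base's x and is found anywhere within 10 mm of the middle.
- seat (a point): Point at the height of the pad's top in the middle of the base (0, 0, 40 mm in its frame, axes as the base's). The pad's and pegs' own middle lies on the x line through it, up to 10 mm either way, and is not reported: look or feel for it. The seated column's underside is at this height, its two sockets in line with x; standing on the peg tips it is 12 mm higher.
- jug: Bystander: clear glass jug with a blue hooked handle, about 90 mm wide and 88 mm high, handle reaching about 77 mm from its axis. Origin: centre of the underside.
- cup: Bystander: small dark-bottomed glass cup, 62 mm wide, 60 mm high. Origin: centre of the underside.
- bowl: Bystander: open clear glass bowl, 104 mm wide at the rim, 55 mm high. Origin: centre of the underside.
Not all that is in view belongs to the job. Leave any purple look-alike of the base alone. Leave any pink look-alike of the column alone.

How it is judged:
On the way:
1. the column is drawn out of the sleeve's mouth along the sleeve's axis: its foot 58 to 110 mm above the sleeve's floor, within 10 mm of the axis and within 8 degrees of its direction (z of column in the frame of sleeve between 0.058 and 0.11 m and x of column in the frame of sleeve between -0.01 and 0.01 m and y of column in the frame of sleeve between -0.01 and 0.01 m and angle between the z axis of column and the z axis of sleeve, either way round below 0.14 rad), for 0.05 s.
At the end, for the whole second after the job is handed in: The column rests upright (within 3 degrees) and at rest, flush on the pad (within 3 mm in height), pegs in its sockets (either way round): its foot's centre within 13 mm of the seat point along the base's x and 4 mm across. The stand is upright (within 3 degrees), within 12 mm of its start (x of column in the frame of seat between -0.013 and 0.013 m and y of column in the frame of seat between -0.004 and 0.004 m and z of column in the frame of seat between -0.003 and 0.003 m and angle between each of column, stand's own z axis and vertical below 0.05 rad and angle between the y axis of column and the x axis of base, either way round below 0.2 rad and height (world z) of column above 0.03 m and linear speed of column below 0.02 m/s and distance of stand from where it was at the start of the episode below 0.012 m); the robot touches nothing.
It fails at once if the stand is tipped by more than 5 degrees (angle between stand's own z axis and vertical above 0.0873 rad).
It fails at once if the stand is dragged, lifted or pushed more than 12 mm (distance of stand from where it was at the start of the episode above 0.012 m).
It fails at once if the column is dropped or slammed onto the base (faster than 0.3 m/s within 30 mm of the seat) (distance between column and seat below 0.03 m and linear speed of column above 0.3 m/s).
It fails at once if the jug, cup or bowl is moved more than 20 mm or tipped (distance of any of jug, cup, bowl from where it was at the start of the episode above 0.02 m or angle between any of jug, cup, bowl's own z axis and vertical above 0.2 rad).
It also fails if it takes over 67 s, if anything falls off the work surface, if the arm or the gripper's body presses on something with over 40 N, if the wrist force passes 120 N, or if a joint passes its speed limit or range.

## Working session

There is one attempt and no reset: what is moved stays moved. The work goes in short steps, Python scripts to look and compute and a tool call to move; the robot and the scene stay as the last step left them, time stands still between calls to the robot, and variables do not carry over. Pictures are saved under pics/ and viewed, and the job is handed in when it is done.

Besides the shell and the picture viewer there is one more tool, called after ">>>" in YAML: its name, and indented under it one key for each argument. send_rows: Moves the arm, as the interface text tells. Its arguments: {"type":"object","properties":{"motion":{"type":"array"},"force":{"type":"number"}},"required":["motion"]}

```bash
mkdir -p pics; ls; python3 - <<'E'
from plant import get_state, imaging, job
import cv2,numpy as np
s=get_state()
print({k:np.round(v,3).tolist() for k,v in s.items()})
for n in ("side","top","wrist"):
    d=imaging.snapshot(n)
    cv2.imwrite(f"pics/{n}0.png",d["img"][:,:,::-1])
    print(n,{k:np.round(v,4).tolist() for k,v in d.items() if k!="img"})
E
```

```text
pics
{'clock': 0.0, 'q': [1.31, 0.69, -0.195, 1.566, 0.157, 0.902, -0.215], 'qd': [-0.0, 0.001, 0.001, -0.0, 0.001, 0.001, 0.0], 'joint_torque': [0.0, -52.757, -1.267, -15.343, -0.053, 0.007, 0.0], 'tool_pos': [0.181, -0.597, 0.252], 'eef_rot': [-0.104, 0.7, -0.699, 0.104], 'contact_force': [-0.272, 0.28, -0.392], 'moment': [0.035, 0.007, 0.008], 'opening': 1.001}
side {'camera_matrix': [[531.362, 0.0, 317.8507], [0.0, 531.362, 239.3088], [0.0, 0.0, 1.0]], 'R': [[-0.9046, -0.4256, -0.0218], [-0.2555, 0.5827, -0.7715], [0.3411, -0.6924, -0.6359]], 't': [0.5062, 0.2096, 0.9123]}
top {'camera_matrix': [[526.3589, 0.0, 327.5453], [0.0, 526.3589, 237.0283], [0.0, 0.0, 1.0]], 'R': [[0.0226, -0.9997, -0.009], [-0.9943, -0.0215, -0.1046], [0.1044, 0.0114, -0.9945]], 't': [-0.0146, 0.5692, 1.1008]}
wrist {'camera_matrix': [[371.6483, 0.0, 322.8414], [0.0, 371.6483, 245.8256], [0.0, 0.0, 1.0]], 'hand_eye': [[0.0, 0.9565, 0.2916, -0.0759], [-0.0007, -0.2916, 0.9565, -0.1329], [1.0, -0.0002, 0.0006, 0.0007], [0.0, 0.0, 0.0, 1.0]]}
```

View pics/side0.png

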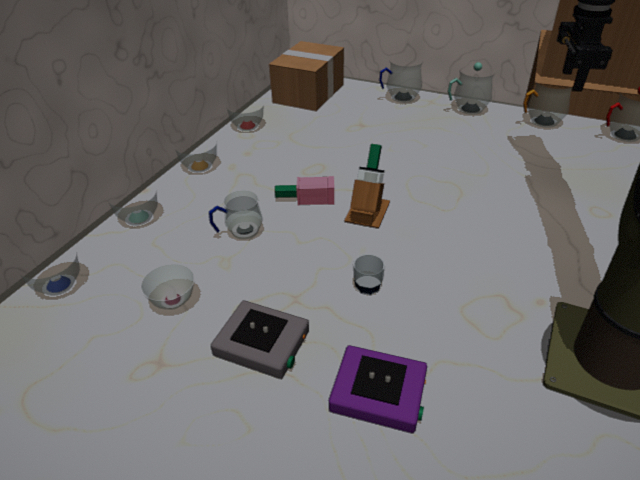

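View pics/top0.png

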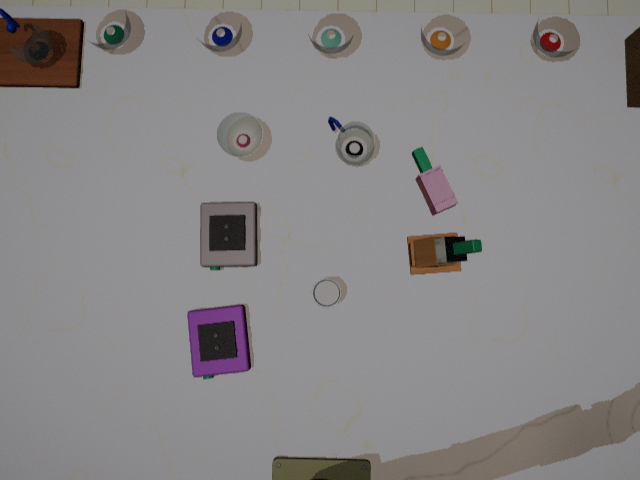

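View pics/wrist0.png

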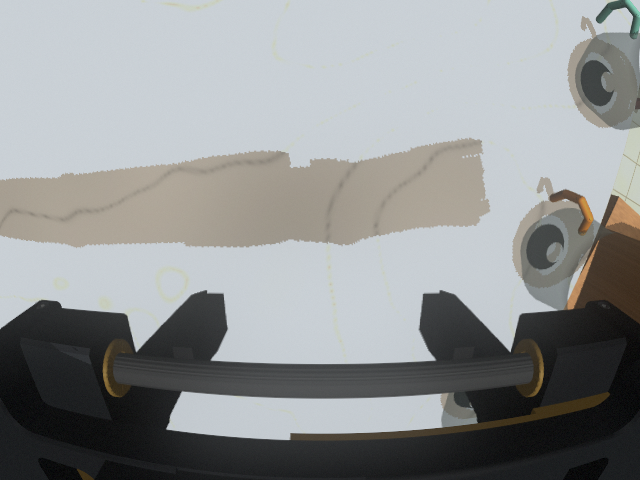

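Candidates: the column is in the wooden stand (top 468,247; side 375,157), with its pink look-alike lying down (top 435,185; side 315,190). The base is the grey one (top 229,235; side 262,337), with its purple look-alike at top 218,341. I choose the stand's column and the grey base, and check both in crops.

```bash
python3 - <<'E'
import cv2,numpy as np
t=cv2.imread("pics/top0.png"); s=cv2.imread("pics/side0.png")
def crop(im,x,y,w,h,k): return cv2.resize(im[y:y+h,x:x+w],None,fx=k,fy=k,interpolation=cv2.INTER_CUBIC)
cv2.imwrite("pics/c1.png",np.vstack([crop(t,395,222,100,60,8)]))
cv2.imwrite("pics/c2.png",crop(s,335,135,70,100,6))
cv2.imwrite("pics/c3.png",crop(t,190,192,80,80,7))
cv2.imwrite("pics/c4.png",crop(s,200,290,120,90,6))
E
```

```text
(no output)
```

View pics/c1.png

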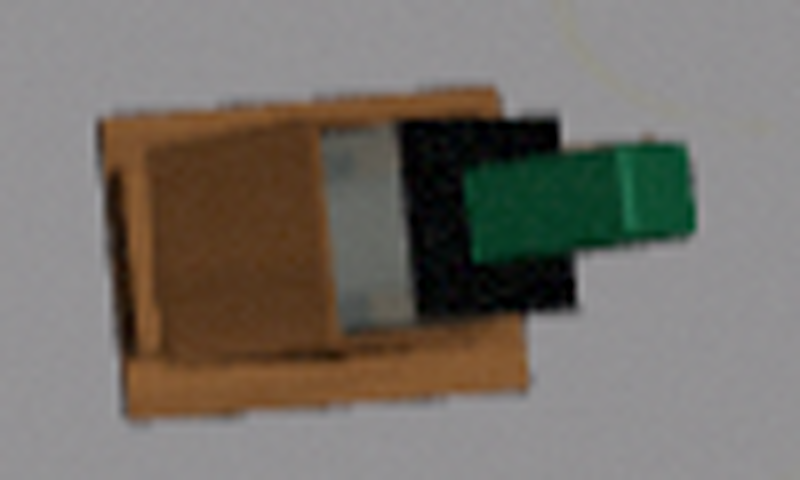

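View pics/c2.png

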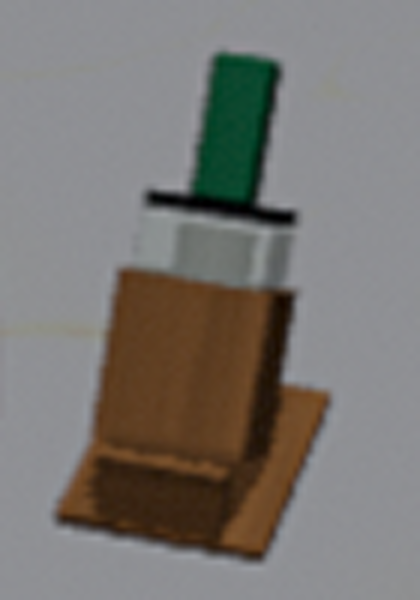

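View pics/c3.png

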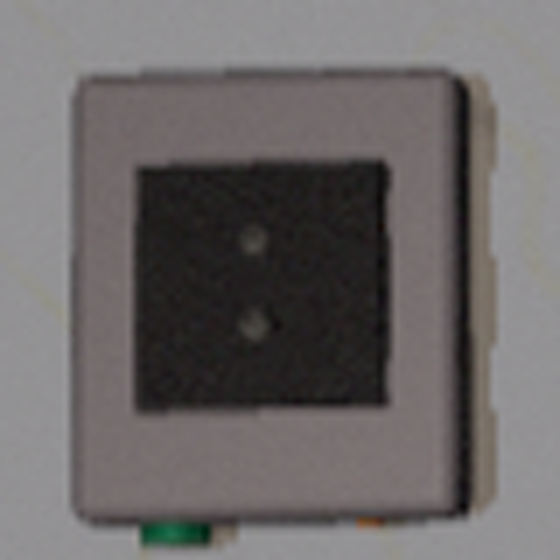

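View pics/c4.png

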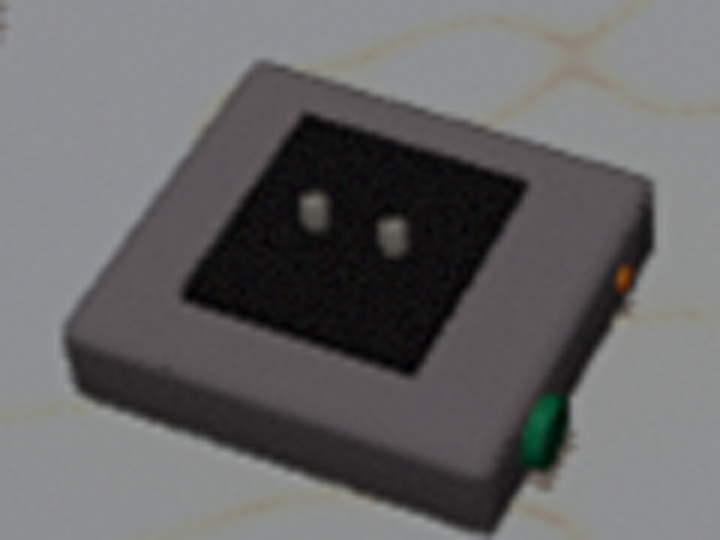

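The crops confirm it: green grip, black cap and clear body in the wooden stand, and the grey base with two pegs near top crop (252,238) and (253,325). Now I'll fit the poses.

```bash
cat > h.py <<'E'
import numpy as np
from scipy.optimize import least_squares
from scipy.spatial.transform import Rotation as Rn
K={'s':(531.362,317.8507,239.3088),'t':(526.3589,327.5453,237.0283)}
RT={'s':(np.array([[-0.9046,-0.4256,-0.0218],[-0.2555,0.5827,-0.7715],[0.3411,-0.6924,-0.6359]]),np.array([0.5062,0.2096,0.9123])),
't':(np.array([[0.0226,-0.9997,-0.009],[-0.9943,-0.0215,-0.1046],[0.1044,0.0114,-0.9945]]),np.array([-0.0146,0.5692,1.1008]))}
def proj(c,X):
    R,t=RT[c];p=R@np.asarray(X)+t;f,a,b=K[c];return np.array([a+f*p[0]/p[2],b+f*p[1]/p[2]])
def unproj(c,u,v,z):
    R,t=RT[c];f,a,b=K[c];C=-R.T@t;d=R.T@np.array([(u-a)/f,(v-b)/f,1]);return C+d*(z-C[2])/d[2]
E
python3 - <<'E'
from h import *
c1=lambda u,v:(395+u/8-.0,222+v/8); c2=lambda u,v:(335+u/6,135+v/6)
c3=lambda u,v:(190+u/7,192+v/7); c4=lambda u,v:(200+u/6,290+v/6)
P=[('t',c1(101,118),(55,-42)),('t',c1(497,88),(-55,-42)),('t',c1(527,390),(-55,42)),('t',c1(127,418),(55,42)),
('s',c2(330,393),(-55,42)),('s',c2(265,557),(55,42)),('s',c2(57,520),(55,-42))]
G=[('t',c1(620,150),(12,-12,145)),('t',c1(632,243),(12,12,145)),('t',c1(690,143),(-12,-12,145)),('t',c1(697,236),(-12,12,145)),
('t',c1(463,170),(12,-12,90)),('t',c1(475,262),(12,12,90)),('t',c1(560,118),(-25,-25,90)),('t',c1(577,310),(-25,25,90)),
('s',c2(218,52),(-12,-12,145)),('s',c2(280,62),(-12,12,145)),('s',c2(193,195),(12,-12,90)),('s',c2(250,205),(12,12,90))]
def stand(p): return Rn.from_euler('z',p[2]),np.array([p[0],p[1],0])
def col(p):
    R,t=stand(p); Rl=R*Rn.from_euler('y',-0.55)
    return Rl, t+R.apply([p[3],0,.030])+Rl.apply([-.0015,0,0])
def res(p,sh=True):
    r=[]
    R,t=stand(p)
    for c,uv,X in P: r.append(proj(c,R.apply([X[0]/1e3,X[1]/1e3,.008])+t)-uv+(p[4:6] if c=='s' else 0))
    R,t=col(p)
    for c,uv,X in G: r.append(proj(c,R.apply(np.array(X)/1e3)+t)-uv+(p[4:6] if c=='s' else 0))
    return np.concatenate(r+[p[4:6]*.5])
s=least_squares(res,[.5,-.2,1.57,0,0,0],loss='soft_l1',x_scale=[.01,.01,.01,.01,1,1])
p=s.x;print("stand",p); print(np.round(res(p).reshape(-1,2),1).tolist())
R,t=col(p);print("col foot",t,"grip",t+R.apply([0,0,.119]),"axis",R.apply([0,0,1]), "yax",R.apply([0,1,0]))
print("stand y from pad-only")
for nm,uv,z,c in [("pegtop",c3(252,236),.051,'t'),("pegtop",c3(253,324),.051,'t'),("pegS",c4(314,193),.051,'s'),("pegS",c4(392,218),.051,'s')]: print(nm,unproj(c,*uv,z))
for uv in [c3(137,168),c3(385,163),c3(387,407),c3(137,410)]: print("padT",unproj('t',*uv,.04))
for uv in [c4(305,113),c4(527,183),c4(415,376),c4(183,297)]: print("padS",unproj('s',*uv,.04))
for uv in [c3(75,75),c3(462,70),c3(468,518),c3(72,522)]: print("baseT",unproj('t',*uv,.036))
for uv in [c4(258,62),c4(655,183),c4(490,480),c4(65,335)]: print("baseS",unproj('s',*uv,.036))
E
```

```text
stand [ 0.53991901 -0.23428529  1.67656066  0.02082743 -0.06744407  1.02488036]
[[-0.8, 0.1], [-0.1, -0.4], [0.3, 0.2], [-0.2, 0.9], [0.3, -0.1], [0.0, -0.6], [-0.8, -1.2], [0.3, -1.1], [0.2, -0.1], [0.4, -0.4], [1.0, 0.4], [-0.8, -0.0], [-1.0, 0.5], [-0.3, -0.3], [0.4, 0.3], [0.9, 0.4], [0.8, 0.2], [-1.1, 0.3], [-0.2, 0.3], [-0.0, 0.5]]
col foot [ 0.53785532 -0.21484588  0.02921597] grip [ 0.54442158 -0.2766981   0.13066639] axis [ 0.05517866 -0.51976654  0.85252452] yax [-0.99441217 -0.10556726  0.        ]
stand y from pad-only
pegtop [0.58658084 0.21309799 0.051     ]
pegtop [0.55986564 0.21165194 0.051     ]
pegS [0.58478108 0.21355156 0.051     ]
pegS [0.55916484 0.21258529 0.051     ]
padT [0.60812667 0.25150971 0.04      ]
padT [0.61128761 0.17559623 0.04      ]
padT [0.536509   0.17206961 0.04      ]
padT [0.53393082 0.24808955 0.04      ]
padS [0.6098444  0.17876212 0.04      ]
padS [0.53481702 0.17620504 0.04      ]
padS [0.53013302 0.252617   0.04      ]
padS [0.6050489 0.2551954 0.04     ]
baseT [0.63717837 0.27292553 0.036     ]
baseT [0.64124774 0.15368613 0.036     ]
baseT [0.50355884 0.14678952 0.036     ]
baseT [0.49967344 0.26725845 0.036     ]
baseS [0.63668436 0.16302826 0.036     ]
baseS [0.50174719 0.15750875 0.036     ]
baseS [0.49588918 0.27259193 0.036     ]
baseS [0.63072948 0.27829689 0.036     ]
```

```bash
cat >> h.py <<'E'
def plan(pos,quat,tp,tR,nrows=None):
    """total tool-frame rotation vec & shift; simulate simultaneous rows with round numbers"""
    R=Rn.from_quat(quat); rv=(R.inv()*tR).as_rotvec()
    return rv, R.inv().apply(np.asarray(tp)-pos)
YAW=1.6766
COLR=Rn.from_euler('z',YAW)*Rn.from_euler('y',-0.55)
def toolR(colR,flip):  # tool y=-col z, tool z=+-col y
    y=-colR.apply([0,0,1]); z=colR.apply([0,1,0])*flip
    return Rn.from_matrix(np.column_stack([np.cross(y,z),y,z]))
E
python3 - <<'E'
from h import *
from plant import get_state
s=get_state();p=np.array(s['tool_pos']);q=s['eef_rot']
print(np.round(Rn.from_quat(q).as_matrix(),3))
for f in (1,-1):
    tR=toolR(COLR,f)
    print(f,np.round(tR.as_matrix(),3).tolist())
    print(plan(p,q,[0.551,-0.339,0.233],tR))
E
```

```text
[[-0.957 -0.     0.291]
 [-0.291  0.001 -0.957]
 [ 0.    -1.    -0.001]]
1 [[-0.09, -0.055, -0.994], [0.848, 0.52, -0.106], [0.523, -0.853, -0.0]]
(array([-0.48158172,  1.71038683, -0.39766867]), array([-0.42877077,  0.0192529 , -0.14001016]))
-1 [[0.09, -0.055, 0.994], [-0.848, 0.52, 0.106], [-0.523, -0.853, 0.0]]
(array([-0.37809717, -1.34465278,  0.45788038]), array([-0.42877077,  0.0192529 , -0.14001016]))
```

>>> send_rows:
  motion:
    - [[-0.236, -0.84, 0.286, 0, 0, 0, -1], [-0.236, -0.84, 0.286, 0, 0, 0, -1], [-0.236, -0.84, 0.286, 0, 0, 0, -1], [-0.236, -0.84, 0.286, 0, 0, 0, -1], [-0.236, -0.84, 0.286, 0, 0, 0, -1]]

```text
clock: 0.57
tool_pos: [0.1812, -0.5979, 0.2525]
eef_rot: [-0.185, 0.709, -0.631, 0.255]
contact_force: [-0.1, -0.2, 0.8]
opening: 0.999
```

>>> send_rows:
  motion:
    - [[-0.236, -0.84, 0.286, 0, 0, 0, -1], [-0.236, -0.84, 0.286, 0, 0, 0, -1], [-0.236, -0.84, 0.286, 0, 0, 0, -1], [-0.236, -0.84, 0.286, 0, 0, 0, -1], [-0.236, -0.84, 0.286, 0, 0, 0, -1]]

```text
clock: 0.98
tool_pos: [0.1811, -0.598, 0.2524]
eef_rot: [-0.259, 0.695, -0.541, 0.397]
contact_force: [-0.3, 1.2, 0.3]
opening: 0.999
```

>>> send_rows:
  motion:
    - [[-0.236, -0.84, 0.286, 0, 0, 0, -1], [-0.236, -0.84, 0.286, 0, 0, 0, -1], [-0.236, -0.84, 0.286, 0, 0, 0, -1], [-0.236, -0.84, 0.286, 0, 0, 0, -1], [-0.236, -0.84, 0.286, 0, 0, 0, -1]]

```text
clock: 1.4
tool_pos: [0.1811, -0.598, 0.2523]
eef_rot: [-0.324, 0.657, -0.434, 0.525]
contact_force: [0.4, -0.1, -0.5]
opening: 1.0
```

>>> send_rows:
  motion:
    - [[-0.236, -0.84, 0.286, 0, 0, 0, -1], [-0.236, -0.84, 0.286, 0, 0, 0, -1], [-0.236, -0.84, 0.286, 0, 0, 0, -1], [-0.236, -0.84, 0.286, 0, 0, 0, -1], [-0.236, -0.84, 0.286, 0, 0, 0, -1]]

```text
clock: 1.82
tool_pos: [0.1812, -0.5981, 0.2522]
eef_rot: [-0.378, 0.597, -0.312, 0.635]
contact_force: [-0.5, 0.3, 1.3]
opening: 1.002
```

```bash
python3 - <<'E'
from h import *
from plant import get_state
s=get_state();p=np.array(s['tool_pos']);q=s['eef_rot']
print(np.round(s['q'],2),p)
rv,sh=plan(p,q,[0.551,-0.339,0.233],toolR(COLR,-1)); print(rv/.08,sh/.02)
E
```

```text
[ 1.47  1.03 -0.61  0.99  0.28  1.75  1.07] [ 0.18124065 -0.59805098  0.25217506]
[3.90243788e-03 2.74127411e-02 3.48700574e-05] [-8.77165709  6.52292022 19.77377618]
```

>>> send_rows:
  motion:
    - [[0, 0, 0, -0.439, 0.326, 0.989, -1], [0, 0, 0, -0.439, 0.326, 0.989, -1], [0, 0, 0, -0.439, 0.326, 0.989, -1], [0, 0, 0, -0.439, 0.326, 0.989, -1], [0, 0, 0, -0.439, 0.326, 0.989, -1]]

```text
clock: 2.23
tool_pos: [0.2748, -0.5328, 0.2473]
eef_rot: [-0.378, 0.598, -0.313, 0.634]
contact_force: [-0.4, 0.7, 0.6]
opening: 0.997
```

>>> send_rows:
  motion:
    - [[0, 0, 0, -0.439, 0.326, 0.989, -1], [0, 0, 0, -0.439, 0.326, 0.989, -1], [0, 0, 0, -0.439, 0.326, 0.989, -1], [0, 0, 0, -0.439, 0.326, 0.989, -1], [0, 0, 0, -0.439, 0.326, 0.989, -1]]

```text
clock: 2.65
tool_pos: [0.3675, -0.4683, 0.2424]
eef_rot: [-0.378, 0.598, -0.313, 0.634]
contact_force: [0.3, 0.5, -1.0]
opening: 0.999
```

>>> send_rows:
  motion:
    - [[0, 0, 0, -0.439, 0.326, 0.989, -1], [0, 0, 0, -0.439, 0.326, 0.989, -1], [0, 0, 0, -0.439, 0.326, 0.989, -1], [0, 0, 0, -0.439, 0.326, 0.989, -1], [0, 0, 0, -0.439, 0.326, 0.989, -1]]

```text
clock: 3.07
tool_pos: [0.4601, -0.4039, 0.2375]
eef_rot: [-0.378, 0.598, -0.313, 0.634]
contact_force: [0.7, -0.8, -0.2]
opening: 0.996
```

>>> send_rows:
  motion:
    - [[0, 0, 0, -0.439, 0.326, 0.989, -1], [0, 0, 0, -0.439, 0.326, 0.989, -1], [0, 0, 0, -0.439, 0.326, 0.989, -1], [0, 0, 0, -0.439, 0.326, 0.989, -1], [0, 0, 0, -0.439, 0.326, 0.989, -1]]

```text
clock: 3.48
tool_pos: [0.5528, -0.3394, 0.2325]
eef_rot: [-0.378, 0.598, -0.313, 0.634]
contact_force: [0.5, -0.1, 0.8]
opening: 0.999
```

>>> send_rows:
  motion:
    - [[0, 0, 0, 0, 0, 0, -1], [0, 0, 0, 0, 0, 0, -1], [0, 0, 0, 0, 0, 0, -1], [0, 0, 0, 0, 0, 0, -1], [0, 0, 0, 0, 0, 0, -1]]

```text
clock: 3.9
tool_pos: [0.5512, -0.3415, 0.2329]
eef_rot: [-0.378, 0.598, -0.314, 0.633]
contact_force: [-0.1, -0.3, 0.7]
opening: 1.001
```

```bash
python3 - <<'E'
from h import *
from plant import get_state,imaging
import cv2
s=get_state();p=np.array(s['tool_pos']);q=s['eef_rot']
print(np.round(s['q'],2),p,np.round(s['contact_force'],2))
d=imaging.snapshot("wrist");cv2.imwrite("pics/w1.png",d["img"][:,:,::-1])
np.savez("w1.npz",p=p,q=q)
rv,sh=plan(p,q,[0.551,-0.339,0.233],toolR(COLR,-1)); print(rv/.08,sh/.02)
E
```

```text
[ 0.93  1.02 -0.67  1.12  0.1   1.43  0.52] [ 0.5512106  -0.34145716  0.2328759 ] [-0.11 -0.32  0.66]
[-0.01281743 -0.03592957  0.03412882] [-0.10851256  0.05885487  0.00213127]
```

View pics/w1.png

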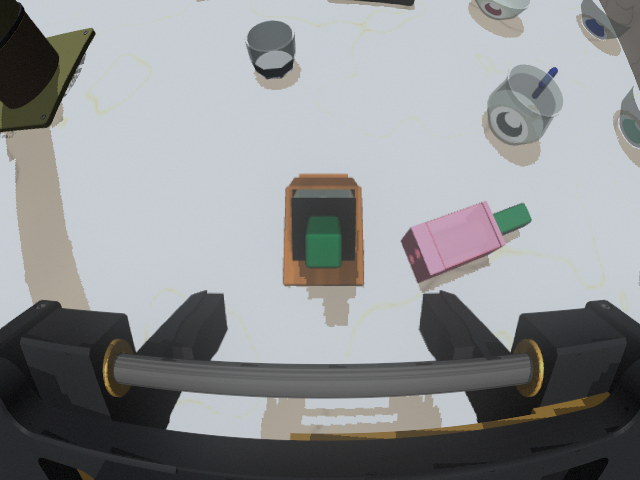

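```bash
python3 - <<'E'
import cv2
t=cv2.imread("pics/w1.png"); cv2.imwrite("pics/w1c.png",cv2.resize(t[170:295,275:375],None,fx=6,fy=4.8*1.0 if 0 else 4.8,interpolation=cv2.INTER_CUBIC))
E
```

```text
(no output)
```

View pics/w1c.png

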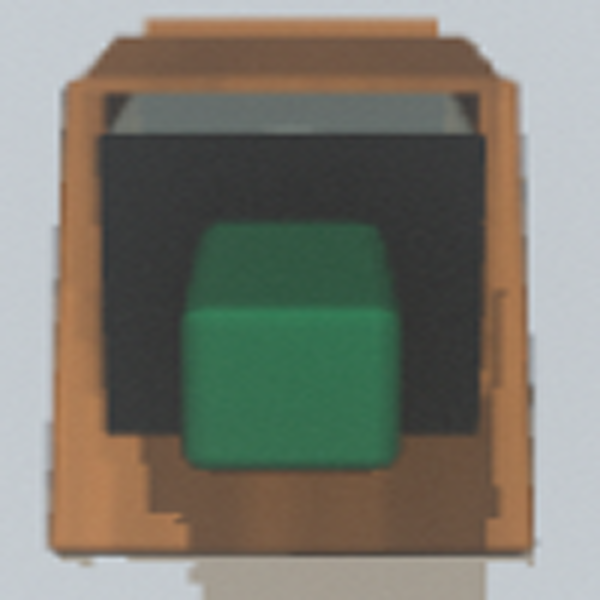

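```bash
cat >> h.py <<'E'
HE=np.array([[0.0,0.9565,0.2916,-0.0759],[-0.0007,-0.2916,0.9565,-0.1329],[1.0,-0.0002,0.0006,0.0007]])
def wproj(X,p,q):
    T=Rn.from_quat(q).inv().apply(np.asarray(X)-p); c=HE[:,:3].T@(T-HE[:,3])
    r=np.hypot(c[0],c[1]);th=np.arctan2(r,c[2]);return np.array([322.8414,245.8256])+371.6483*th*c[:2]/r
E
python3 - <<'E'
from h import *
d=np.load("w1.npz");p,q=d['p'],d['q']
f=lambda x,y:np.array([275+x/6,170+y/4.8])
D=[(f(183,308),(12,12,145)),(f(400,308),(12,-12,145)),(f(183,468),(-12,12,145)),(f(400,468),(-12,-12,145)),
(f(103,135),(25,25,90)),(f(486,135),(25,-25,90)),(f(107,433),(-25,25,90)),(f(480,433),(-25,-25,90))]
C0=np.array([0.53786,-0.21485,0.02922])
def res(v):
    R=COLR*Rn.from_rotvec(v[3:]);return np.concatenate([wproj(C0+v[:3]+R.apply(np.array(X)/1e3),p,q)-uv for uv,X in D])
print(np.round(res(np.zeros(6)).reshape(-1,2),1).tolist())
s=least_squares(res,np.zeros(6),x_scale=[.01]*3+[.05]*3);v=s.x;print(v,np.round(s.fun.reshape(-1,2),1).tolist())
R=COLR*Rn.from_rotvec(v[3:]);g=C0+v[:3]+R.apply([0,0,.119]);print("grip",g,R.apply([0,0,1]),R.apply([0,1,0]))
g0=C0+COLR.apply([0,0,.119]);print("dgrip in col frame",COLR.inv().apply(g-g0))
# translation only
s=least_squares(lambda t:res(np.r_[t,0,0,0]),np.zeros(3),x_scale=.01);print("transl only, col frame",COLR.inv().apply(s.x),np.round(s.fun.reshape(-1,2),1).tolist())
E
```

```text
[[-2.9, -0.3], [-1.4, -0.4], [-2.2, 1.8], [-1.8, 1.6], [-3.0, 0.9], [-2.1, 0.7], [-2.0, 0.0], [-2.3, -0.2]]
[ 0.00259416  0.00132608 -0.00238574 -0.00939638 -0.00012936 -0.00244743] [[-0.6, -0.9], [0.6, -0.8], [-0.0, 0.8], [0.0, 0.9], [-0.2, 0.7], [0.1, 0.7], [0.5, -0.8], [-0.3, -0.6]]
grip [ 0.54591191 -0.27550313  0.12827287] [ 0.04586343 -0.52083366  0.85242527] [-0.99510019 -0.09864235 -0.00673085]
dgrip in col frame [-0.00037039 -0.00160152 -0.00258521]
transl only, col frame [-0.00037276 -0.00157577 -0.00259223] [[-0.3, -0.8], [0.9, -0.9], [0.3, 0.9], [0.4, 0.8], [-0.7, 0.8], [-0.4, 0.6], [0.2, -0.6], [-0.7, -0.8]]
```

```bash
python3 - <<'E'
from h import *
from plant import get_state
s=get_state();p=np.array(s['tool_pos']);q=s['eef_rot']
C0=np.array([0.53786,-0.21485,0.02922])
tp=C0+COLR.apply([-.0004,-.0016,.114-.001])
rv,sh=plan(p,q,tp,toolR(COLR,-1)); print(tp,rv/.08,sh/.02)
E
```

```text
[ 0.54572456 -0.27375351  0.1253462 ] [-0.01455522 -0.03189772  0.03133136] [-0.09026378  6.35799129  0.06942416]
```

>>> send_rows:
  motion:
    - [[-0.015, -0.032, 0.031, -0.09, 0.7, 0.07, -1], [0, 0, 0, 0, 0.7, 0, -1], [0, 0, 0, 0, 0.7, 0, -1], [0, 0, 0, 0, 0.7, 0, -1], [0, 0, 0, 0, 0.7, 0, -1]]

```text
clock: 4.37
tool_pos: [0.549, -0.3024, 0.1739]
eef_rot: [-0.378, 0.598, -0.312, 0.635]
contact_force: [0.2, -0.2, -0.6]
opening: 0.997
```

>>> send_rows:
  motion:
    - [[0, 0, 0, 0, 0.7, 0, -1], [0, 0, 0, 0, 0.6, 0, -1], [0, 0, 0, 0, 0.55, 0, -1], [0, 0, 0, 0, 0.5, 0, -1], [0, 0, 0, 0, 0.5, 0, -1]]

```text
clock: 4.78
tool_pos: [0.5461, -0.2726, 0.1253]
eef_rot: [-0.378, 0.597, -0.312, 0.635]
contact_force: [0.8, -0.1, -0.9]
opening: 0.997
```

>>> send_rows:
  motion:
    - [[0, 0, 0, 0, 0, 0, -1], [0, 0, 0, 0, 0, 0, -1], [0, 0, 0, 0, 0, 0, -1], [0, 0, 0, 0, 0, 0, -1], [0, 0, 0, 0, 0, 0, -1]]

```text
clock: 5.2
tool_pos: [0.5467, -0.2728, 0.1263]
eef_rot: [-0.378, 0.597, -0.312, 0.635]
contact_force: [-0.3, 0.6, -0.3]
opening: 1.0
```

```bash
python3 - <<'E'
from h import *
from plant import get_state,imaging
import cv2
s=get_state();p=np.array(s['tool_pos']);q=s['eef_rot']
print(np.round(s['q'],2),p,np.round(s['contact_force'],2),np.round(s['moment'],3))
d=imaging.snapshot("wrist");cv2.imwrite("pics/w2.png",d["img"][:,:,::-1])
np.savez("w2.npz",p=p,q=q)
C0=np.array([0.53786,-0.21485,0.02922])
tp=C0+COLR.apply([-.0004,-.0016,.114-.001])
rv,sh=plan(p,q,tp,toolR(COLR,-1)); print(rv/.08,sh/.02)
cv2.imwrite("pics/w2c.png",cv2.resize(d["img"][160:460,170:470,::-1],(600,600),interpolation=cv2.INTER_CUBIC))
E
```

```text
[ 0.9   1.09 -0.66  1.37  0.13  1.12  0.48] [ 0.54674706 -0.27277913  0.12626102] [-0.27  0.58 -0.28] [-0.559 -0.153 -0.006]
[-0.00761602  0.02486961  0.00340358] [ 0.06049102  0.01647775 -0.05611451]
```

View pics/w2c.png

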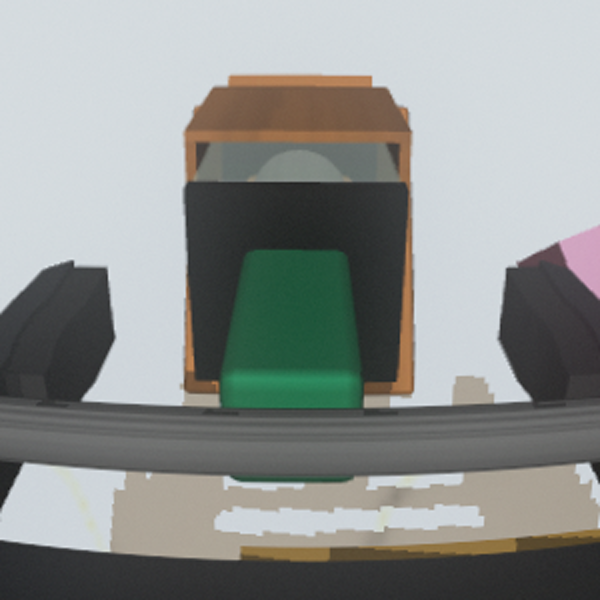

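```bash
python3 - <<'E'
from h import *
d=np.load("w2.npz");p,q=d['p'],d['q']
f=lambda x,y:np.array([170+x/2,160+y/2])
D=[(f(222,378),(12,12,145)),(f(362,378),(12,-12,145)),(f(244,250),(12,12,90)),(f(349,250),(12,-12,90)),
(f(187,182),(25,25,90)),(f(407,182),(25,-25,90)),(f(195,382),(-25,25,90)),(f(400,382),(-25,-25,90))]
C0=np.array([0.53786,-0.21485,0.02922])
def res(v):
    R=COLR*Rn.from_rotvec(v[3:]);return np.concatenate([wproj(C0+COLR.apply(v[:3])+R.apply(np.array(X)/1e3),p,q)-uv for uv,X in D])
for s in (least_squares(res,np.zeros(6),x_scale=[.01]*3+[.05]*3),least_squares(lambda t:res(np.r_[t,0,0,0]),np.zeros(3),x_scale=.01)):
    v=s.x;print(v,np.round(s.fun.reshape(-1,2),1).tolist())
    R=COLR*Rn.from_rotvec(v[3:] if len(v)>3 else np.zeros(3));g=C0+COLR.apply(v[:3])+R.apply([0,0,.114])
    print("needed tool shift",Rn.from_quat(q).inv().apply(g-p)/.02)
E
```

```text
[ 0.00049528 -0.0018597   0.00090077 -0.00391543 -0.00371235  0.00294221] [[-2.7, -0.5], [2.7, -0.2], [-0.2, -2.8], [0.4, -2.8], [-1.6, 3.9], [1.2, 3.9], [0.9, -0.8], [-0.7, -0.6]]
needed tool shift [ 0.03692771 -0.07848965 -0.06531143]
[ 0.00017991 -0.00140633  0.00111328] [[-2.3, -0.9], [3.2, -0.5], [-0.4, -2.8], [0.2, -2.6], [-1.7, 3.9], [1.1, 4.1], [0.5, -0.6], [-1.1, -0.3]]
needed tool shift [ 0.0315052  -0.08920025 -0.06567588]
```

>>> send_rows:
  motion:
    - [[0, 0.02, 0, 0.03, 0, -0.06, -1], [0, 0, 0, 0, 0, 0, -1], [0, 0, 0, 0, 0, 0, -0.3], [0, 0, 0, 0, 0, 0, 0], [0, 0, 0, 0, 0, 0, 0.2]]
  force: 10

```text
clock: 5.67
tool_pos: [0.5453, -0.2729, 0.1255]
eef_rot: [-0.378, 0.598, -0.312, 0.635]
contact_force: [0.2, -1.0, -0.8]
opening: 0.799
```

>>> send_rows:
  motion:
    - [[0, 0, 0, 0, 0, 0, 0.3], [0, 0, 0, 0, 0, 0, 0.35], [0, 0, 0, 0, 0, 0, 0.4], [0, 0, 0, 0, 0, 0, 0.45], [0, 0, 0, 0, 0, 0, 0.5]]

```text
clock: 6.08
tool_pos: [0.5453, -0.2728, 0.1255]
eef_rot: [-0.378, 0.598, -0.312, 0.635]
contact_force: [-0.0, -0.3, 0.1]
opening: 0.421
```

>>> send_rows:
  motion:
    - [[0, 0, 0, 0, 0, 0, 0.6], [0, 0, 0, 0, 0, 0, 0.7], [0, 0, 0, 0, 0, 0, 0.8], [0, 0, 0, 0, 0, 0, 1], [0, 0, 0, 0, 0, 0, 1]]

```text
clock: 6.5
tool_pos: [0.5452, -0.2728, 0.1254]
eef_rot: [-0.378, 0.598, -0.312, 0.634]
contact_force: [-0.0, 0.0, -0.9]
opening: 0.273
```

```bash
python3 - <<'E'
from h import *
from plant import get_state,imaging
import cv2
s=get_state();p=np.array(s['tool_pos']);q=s['eef_rot']
print(p,np.round(s['contact_force'],2),np.round(s['moment'],3),s['opening'])
d=imaging.snapshot("wrist");cv2.imwrite("pics/w3.png",d["img"][:,:,::-1])
cv2.imwrite("pics/w3c.png",cv2.resize(d["img"][160:460,170:470,::-1],(600,600),interpolation=cv2.INTER_CUBIC))
E
```

```text
[ 0.54515652 -0.2728438   0.1254165 ] [-0.03  0.03 -0.93] [-0.49  -0.077 -0.005] 0.27317807634405195
```

View pics/w3c.png

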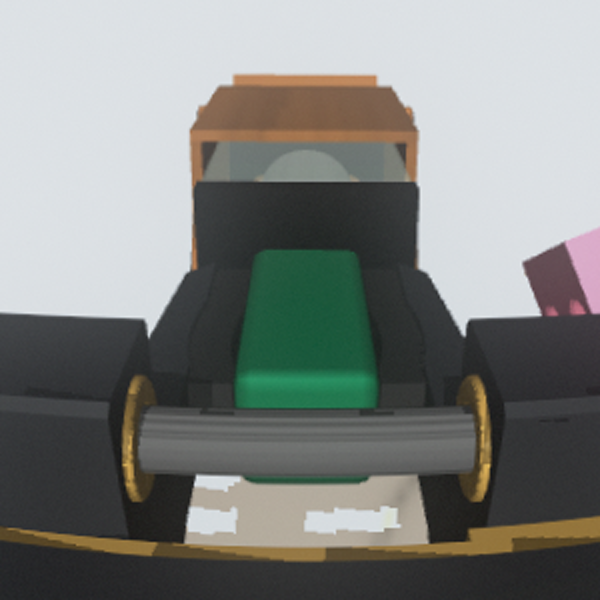

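>>> send_rows:
  motion:
    - [[0, 0, 0, 0, 0, 0, 1], [0, 0, 0, 0, 0, 0, 1], [0, 0, 0, -0.02, -0.1, 0, 1], [0, 0, 0, -0.02, -0.15, 0, 1], [0, 0, 0, -0.01, -0.15, 0, 1]]
  force: 25

```text
clock: 6.97
tool_pos: [0.5456, -0.2765, 0.1328]
eef_rot: [-0.378, 0.598, -0.312, 0.634]
contact_force: [-0.2, -0.1, -1.0]
opening: 0.271
```

>>> send_rows:
  motion:
    - [[0, 0, 0, 0, -0.2, 0, 1], [0, 0, 0, 0, -0.2, 0, 1], [0, 0, 0, 0, -0.2, 0, 1], [0, 0, 0, 0, -0.2, 0, 1], [0, 0, 0, 0, -0.2, 0, 1]]

```text
clock: 7.38
tool_pos: [0.5468, -0.2869, 0.1503]
eef_rot: [-0.378, 0.598, -0.312, 0.635]
contact_force: [0.1, -0.3, -1.8]
opening: 0.27
```

```bash
cat > look.py <<'E'
from h import *
from plant import get_state,imaging
import cv2,sys
n=sys.argv[1]
s=get_state();p=np.array(s['tool_pos']);q=s['eef_rot']
print(np.round(p,4),np.round(q,4),np.round(s['contact_force'],2),np.round(s['moment'],3),round(s['opening'],3),s['clock'])
ims=[]
for c in ("side","top"):
    d=imaging.snapshot(c)["img"][:,:,::-1]
    x,y=((310,120) if c=="side" else (390,200)) if len(sys.argv)<3 else ((200,220) if c=="side" else (180,180))
    ims.append(cv2.resize(d[y:y+130,x:x+130],(400,400),interpolation=cv2.INTER_CUBIC))
cv2.imwrite(f"pics/{n}.png",np.hstack(ims))
E
python3 look.py d1
```

```text
[ 0.5468 -0.2869  0.1503] [-0.3776  0.5978 -0.312   0.6345] [ 0.05 -0.3  -1.78] [-0.738 -0.189  0.002] 0.27 7.3833
```

View pics/d1.png

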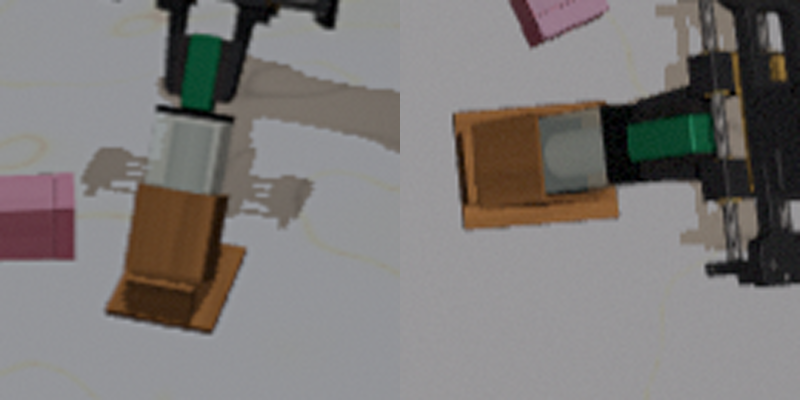

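>>> send_rows:
  motion:
    - [[0, 0, 0, 0, -0.25, 0, 1], [0, 0, 0, 0, -0.25, 0, 1], [0, 0, 0, 0, -0.25, 0, 1], [0, 0, 0, 0, -0.25, 0, 1], [0, 0, 0, 0, -0.25, 0, 1]]

```text
clock: 7.9
tool_pos: [0.5482, -0.3, 0.1717]
eef_rot: [-0.378, 0.598, -0.312, 0.635]
contact_force: [-0.8, -0.3, -1.4]
opening: 0.272
```

>>> send_rows:
  motion:
    - [[0, 0, 0, 0, -0.25, 0, 1], [0, 0, 0, 0, -0.25, 0, 1], [0, 0, 0, 0, -0.25, 0, 1], [0, 0, 0, 0, -0.25, 0, 1], [0, 0, 0, 0, -0.25, 0, 1]]

```text
clock: 8.32
tool_pos: [0.5495, -0.3129, 0.1929]
eef_rot: [-0.378, 0.598, -0.312, 0.635]
contact_force: [0.1, -0.2, -1.5]
opening: 0.266
```

```bash
python3 look.py d2
```

```text
[ 0.5495 -0.3129  0.1929] [-0.3776  0.5979 -0.3119  0.6345] [ 0.09 -0.16 -1.54] [-0.727 -0.183 -0.001] 0.266 8.3167
```

View pics/d2.png

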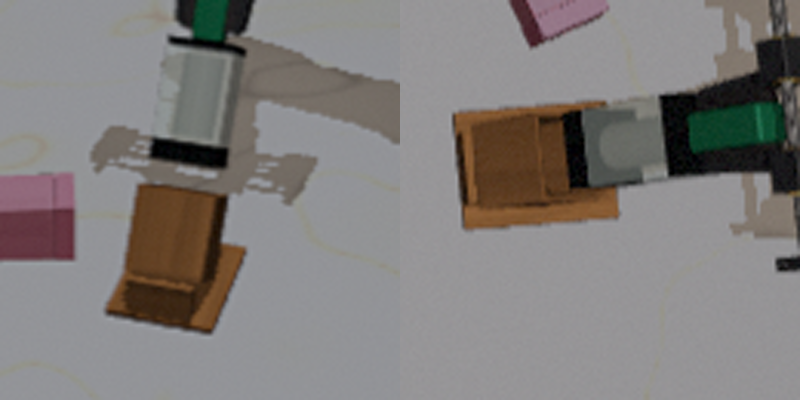

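>>> send_rows:
  motion:
    - [[0, 0, 0, 0, -0.25, 0, 1], [0, 0, 0, 0, -0.25, 0, 1], [0, 0, 0, 0, -0.25, 0, 1], [0, 0, 0, 0, -0.3, 0, 1], [0, 0, 0, 0, -0.4, 0, 1]]

```text
clock: 8.83
tool_pos: [0.551, -0.3278, 0.2175]
eef_rot: [-0.378, 0.598, -0.312, 0.635]
contact_force: [0.1, 1.0, -1.9]
opening: 0.267
```

```bash
python3 - <<'E'
from h import *
from plant import get_state
s=get_state();p=np.array(s['tool_pos']);q=s['eef_rot'];R=Rn.from_quat(q)
UP=Rn.from_euler('z',1.616)
tp=[0.5728,0.2125,0.30]
rv,sh=plan(p,q,tp,toolR(UP,-1)); print(p,rv/.08)
up=R.inv().apply([0,0,.10])/.02; print("up100",up)
print("goal then in final frame", toolR(UP,-1).inv().apply(np.array(tp)-(p+[0,0,.1]))/.02)
print(np.round(toolR(UP,-1).as_matrix(),3))
E
```

```text
[ 0.55100878 -0.32778495  0.21750655] [ 0.21976868  0.74865091 -6.8856617 ]
up100 [-2.61790220e+00 -4.25988011e+00 -3.08488533e-03]
goal then in final frame [-26.93741683   0.87532731   2.30917535]
[[ 0.045  0.     0.999]
 [-0.999  0.     0.045]
 [ 0.    -1.     0.   ]]
```

>>> send_rows:
  motion:
    - [[0, 0, 0, -0.4, -0.65, 0, 1], [0, 0, 0, -0.5, -0.8, 0, 1], [0, 0, 0, -0.5, -0.8, 0, 1], [0, 0, 0, -0.5, -0.8, 0, 1], [0, 0, 0, -0.5, -0.8, 0, 1]]

```text
clock: 9.25
tool_pos: [0.551, -0.3273, 0.3094]
eef_rot: [-0.378, 0.598, -0.312, 0.635]
contact_force: [-0.7, 0.1, -3.0]
opening: 0.271
```

>>> send_rows:
  motion:
    - [[0.022, 0.075, -0.689, 0, 0, 0, 1], [0.022, 0.075, -0.689, 0, 0, 0, 1], [0.022, 0.075, -0.689, 0, 0, 0, 1], [0.022, 0.075, -0.689, 0, 0, 0, 1], [0.022, 0.075, -0.689, 0, 0, 0, 1]]

```text
clock: 9.67
tool_pos: [0.5511, -0.3272, 0.3088]
eef_rot: [-0.449, 0.548, -0.405, 0.578]
contact_force: [0.3, -0.2, -1.6]
opening: 0.273
```

>>> send_rows:
  motion:
    - [[0.022, 0.075, -0.689, 0, 0, 0, 1], [0.022, 0.075, -0.689, 0, 0, 0, 1], [0.022, 0.075, -0.689, 0, 0, 0, 1], [0.022, 0.075, -0.689, 0, 0, 0, 1], [0.022, 0.075, -0.689, 0, 0, 0, 1]]

```text
clock: 10.08
tool_pos: [0.5512, -0.3268, 0.3088]
eef_rot: [0.511, -0.488, 0.49, -0.511]
contact_force: [-0.4, 0.7, -1.0]
opening: 0.273
```

```bash
cat > go.py <<'E'
from h import *
from plant import get_state
import sys
s=get_state();p=np.array(s['tool_pos']);q=s['eef_rot']
UP=Rn.from_euler('z',float(sys.argv[4]) if len(sys.argv)>4 else 1.616)
rv,sh=plan(p,q,[float(a) for a in sys.argv[1:4]],toolR(UP,-1)); print(np.round(p,4),np.round(rv/.08,3),np.round(sh/.02,3),np.round(s['q'],2),np.round(s['contact_force'],2))
E
python3 go.py .5728 .2125 .30
```

```text
[ 0.5512 -0.3268  0.3088] [-0.016 -0.013  0.036] [-26.894   0.368   2.272] [ 0.73  0.69 -0.52  1.44  0.36  1.11  0.2 ] [-0.41  0.68 -0.97]
```

>>> send_rows:
  motion:
    - [[-0.016, -0.013, 0.036, -0.6, 0, 0.08, 1], [0, 0, 0, -0.9, 0, 0.08, 1], [0, 0, 0, -0.9, 0, 0.08, 1], [0, 0, 0, -0.9, 0, 0.08, 1], [0, 0, 0, -0.9, 0, 0.08, 1]]

```text
clock: 10.5
tool_pos: [0.5552, -0.2411, 0.3083]
eef_rot: [-0.51, 0.49, -0.487, 0.512]
contact_force: [0.7, 0.4, -1.8]
opening: 0.271
```

>>> send_rows:
  motion:
    - [[0, 0, 0, -0.9, 0, 0.08, 1], [0, 0, 0, -0.9, 0, 0.08, 1], [0, 0, 0, -0.9, 0, 0.08, 1], [0, 0, 0, -0.9, 0, 0.08, 1], [0, 0, 0, -0.9, 0, 0.08, 1]]

```text
clock: 10.92
tool_pos: [0.559, -0.1508, 0.3086]
eef_rot: [-0.511, 0.49, -0.487, 0.512]
contact_force: [0.8, -0.7, -2.4]
opening: 0.276
```

>>> send_rows:
  motion:
    - [[0, 0, 0, -0.9, 0, 0.08, 1], [0, 0, 0, -0.9, 0, 0.08, 1], [0, 0, 0, -0.9, 0, 0.08, 1], [0, 0, 0, -0.9, 0, 0.08, 1], [0, 0, 0, -0.9, 0, 0.08, 1]]

```text
clock: 11.33
tool_pos: [0.5628, -0.0606, 0.3088]
eef_rot: [-0.511, 0.49, -0.487, 0.512]
contact_force: [-0.2, -1.4, -1.3]
opening: 0.271
```

>>> send_rows:
  motion:
    - [[0, 0, 0, -0.9, 0, 0.08, 1], [0, 0, 0, -0.9, 0, 0.08, 1], [0, 0, 0, -0.9, 0, 0.08, 1], [0, 0, 0, -0.9, 0, 0.08, 1], [0, 0, 0, -0.9, 0, 0.08, 1]]

```text
clock: 11.75
tool_pos: [0.5665, 0.0297, 0.309]
eef_rot: [-0.511, 0.49, -0.487, 0.512]
contact_force: [0.5, 0.2, -2.4]
opening: 0.268
```

>>> send_rows:
  motion:
    - [[0, 0, 0, -0.9, 0, 0.08, 1], [0, 0, 0, -0.9, 0, 0.08, 1], [0, 0, 0, -0.9, 0, 0.08, 1], [0, 0, 0, -0.9, 0, 0.08, 1], [0, 0, 0, -0.9, 0, 0.08, 1]]

```text
clock: 12.17
tool_pos: [0.5703, 0.1199, 0.3091]
eef_rot: [-0.511, 0.49, -0.487, 0.512]
contact_force: [-0.3, -0.4, -1.5]
opening: 0.269
```

>>> send_rows:
  motion:
    - [[0, 0, 0, -0.9, 0, 0.08, 1], [0, 0, 0, -0.9, 0, 0.08, 1], [0, 0, 0, -0.8, 0, 0.08, 1], [0, 0, 0, -0.6, 0, 0, 1], [0, 0, 0, -0.4, 0, 0, 1]]

```text
clock: 12.58
tool_pos: [0.5716, 0.1927, 0.3092]
eef_rot: [-0.511, 0.49, -0.486, 0.512]
contact_force: [-0.4, 1.2, -2.2]
opening: 0.27
```

>>> send_rows:
  motion:
    - [[0, 0, 0, -0.2, 0, 0, 1], [0, 0, 0, 0, 0, 0, 1], [0, 0, 0, 0, 0, 0, 1], [0, 0, 0, 0, 0, 0, 1], [0, 0, 0, 0, 0, 0, 1]]

```text
clock: 13.0
tool_pos: [0.5723, 0.1932, 0.3089]
eef_rot: [-0.511, 0.489, -0.488, 0.511]
contact_force: [-0.8, -1.0, -1.8]
opening: 0.271
```

```bash
python3 go.py .5728 .2125 .2; python3 - <<'E'
from plant import get_state,imaging
import cv2,numpy as np
s=get_state();np.savez("w4.npz",p=s['tool_pos'],q=s['eef_rot'])
for n in ("wrist","side","top"):
    d=imaging.snapshot(n);cv2.imwrite(f"pics/e_{n}.png",d["img"][:,:,::-1])
E
```

```text
[0.5723 0.1932 0.3089] [ 0.012 -0.015 -0.016] [-0.957  5.446  0.075] [-0.12  0.63 -0.51  1.55  0.34  1.05 -0.67] [-0.81 -0.96 -1.82]
```

View pics/e_wrist.png

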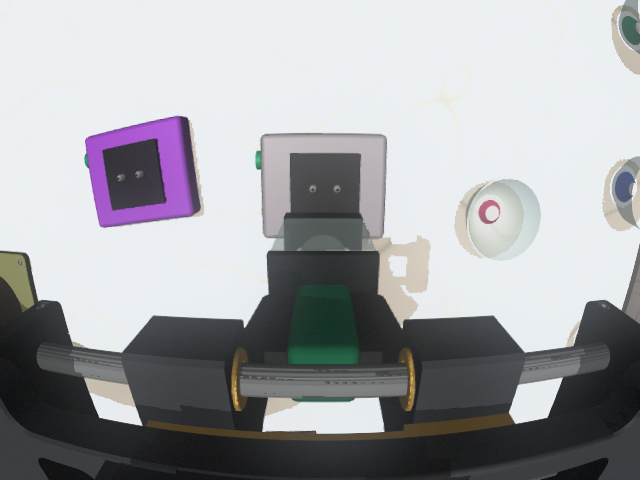

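View pics/e_side.png

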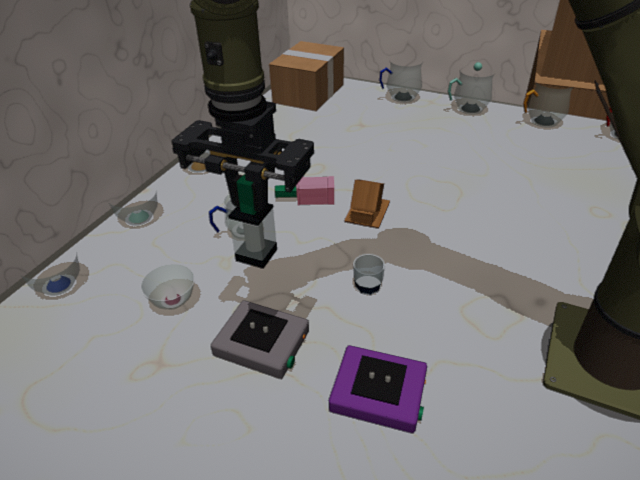

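```bash
python3 - <<'E'
import cv2
t=cv2.imread("pics/e_wrist.png"); cv2.imwrite("pics/e_wc.png",cv2.resize(t[125:275,245:405],None,fx=5,fy=4,interpolation=cv2.INTER_CUBIC))
E
```

```text
(no output)
```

View pics/e_wc.png

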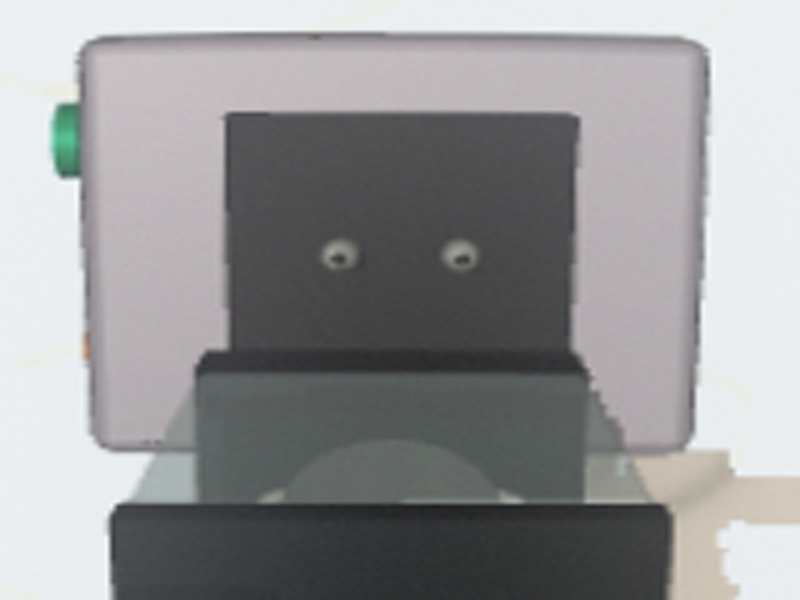

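```bash
python3 - <<'E'
from h import *
d=np.load("w4.npz");p,q=d['p'],d['q']
f=lambda x,y:np.array([245+x/5,125+y/4])
def wun(uv,z):
    dd=uv-np.array([322.8414,245.8256]);r=np.hypot(*dd);th=r/371.6483
    c=np.r_[np.sin(th)*dd/r,np.cos(th)];R=Rn.from_quat(q)
    D=R.apply(HE[:,:3]@c);C=p+R.apply(HE[:,3]);return C+D*(z-C[2])/D[2]
A=wun(f(338,258),.052);B=wun(f(460,258),.052);print("pegs",A,B,(A+B)/2,np.arctan2(*(B-A)[[1,0]]))
pc=[wun(f(*a),.04) for a in [(225,115),(578,117),(570,350),(231,350)]];print("pad",np.round(pc,4))
print("base",np.round([wun(f(*a),.036) for a in [(82,42),(707,45),(690,450),(98,450)]],4))
UPR=Rn.from_euler('z',1.616)
D=[(f(112,507),(25,25,90)),(f(668,507),(25,-25,90)),(f(201,355),(25,25,0)),(f(583,355),(25,-25,0)),(np.array([289,364-16]),(12,12,145)),(np.array([358,364-16]),(12,-12,145))]
C0=p-[0,0,.114]
def res(v):
    R=UPR*Rn.from_rotvec(v[3:]);return np.concatenate([wproj(C0+UPR.apply(v[:3])+R.apply(np.array(X)/1e3),p,q)-uv for uv,X in D])
s=least_squares(lambda v:np.r_[res(v),v[3:]*100],np.zeros(6),x_scale=[.01]*3+[.05]*3);v=s.x;print(np.round(v,4),np.round(s.fun[:-3].reshape(-1,2),1).tolist())
print("foot minus tcp world",C0+UPR.apply(v[:3])-p)
# lateral-only estimates: unproject at known heights
for uv,X in D: print(X, UPR.inv().apply(wun(uv,p[2]-.113+X[2]/1e3)-p)*1e3)
E
```

```text
pegs [0.5612873  0.21229027 0.052     ] [0.58703547 0.21343897 0.052     ] [0.57416138 0.21286462 0.052     ] 0.04458335478635976
pad [[0.5352 0.2487 0.04  ]
 [0.611  0.2516 0.04  ]
 [0.6133 0.1873 0.04  ]
 [0.5383 0.1839 0.04  ]]
base [[0.5029 0.2679 0.036 ]
 [0.6386 0.2731 0.036 ]
 [0.6433 0.1588 0.036 ]
 [0.5081 0.1528 0.036 ]]
[-0.0004 -0.0011  0.0002 -0.0004 -0.0044 -0.    ] [[-0.0, 2.7], [0.6, 2.6], [1.2, -1.3], [-1.6, -1.3], [-2.9, -1.3], [2.7, -1.3]]
foot minus tcp world [ 0.0010701  -0.00038741 -0.11382127]
(25, 25, 90) [ 25.66774626  23.81939726 -23.        ]
(25, -25, 90) [ 25.61278904 -25.57193138 -23.        ]
(25, 25, 0) [  23.83522144   24.74923355 -113.        ]
(25, -25, 0) [  23.78081249  -27.05446942 -113.        ]
(12, 12, 145) [10.96012334 10.01063451 32.        ]
(12, -12, 145) [ 10.92916563 -12.04848098  32.        ]
```

```bash
python3 go.py .5731 .2135 .19 1.615
```

```text
[0.5721 0.1938 0.3089] [ 0.011  0.009 -0.022] [-0.973  5.949  0.097] [-0.12  0.63 -0.51  1.55  0.34  1.05 -0.67] [ 0.08  0.53 -2.01]
```

>>> send_rows:
  motion:
    - [[0.011, 0, -0.02, -0.3, 0.5, 0.03, 1], [0, 0, 0, -0.3, 0.7, 0.03, 1], [0, 0, 0, -0.3, 0.7, 0.04, 1], [0, 0, 0, -0.07, 0.7, 0, 1], [0, 0, 0, 0, 0.7, 0, 1]]

```text
clock: 13.57
tool_pos: [0.5727, 0.2153, 0.2416]
eef_rot: [-0.511, 0.489, -0.488, 0.512]
contact_force: [-0.5, -0.1, -2.6]
opening: 0.269
```

>>> send_rows:
  motion:
    - [[0, 0, 0, 0, 0.7, 0, 1], [0, 0, 0, 0, 0.7, 0, 1], [0, 0, 0, 0, 0.6, 0, 1], [0, 0, 0, 0, 0.4, 0, 1], [0, 0, 0, 0, 0.2, 0, 1]]

```text
clock: 13.98
tool_pos: [0.5725, 0.2139, 0.1894]
eef_rot: [0.512, -0.489, 0.488, -0.511]
contact_force: [-0.3, -0.2, -1.9]
opening: 0.268
```

>>> send_rows:
  motion:
    - [[0, 0, 0, 0, 0, 0, 1], [0, 0, 0, 0, 0, 0, 1], [0, 0, 0, 0, 0, 0, 1], [0, 0, 0, 0, 0, 0, 1], [0, 0, 0, 0, 0, 0, 1]]

```text
clock: 14.4
tool_pos: [0.5735, 0.2141, 0.1916]
eef_rot: [-0.511, 0.488, -0.489, 0.512]
contact_force: [-0.2, 0.5, -2.0]
opening: 0.272
```

```bash
python3 go.py .5731 .2135 .154 1.615; python3 look.py e2 b
```

```text
[0.5735 0.2141 0.1916] [-0.016  0.017 -0.012] [ 0.033  1.881 -0.025] [-0.19  0.77 -0.44  1.66  0.43  0.81 -0.77] [-0.17  0.53 -2.02]
[0.5735 0.2141 0.1916] [-0.5107  0.4884 -0.4885  0.5118] [-0.17  0.53 -2.02] [-0.004 -0.082 -0.033] 0.272 14.4
```

View pics/e2.png

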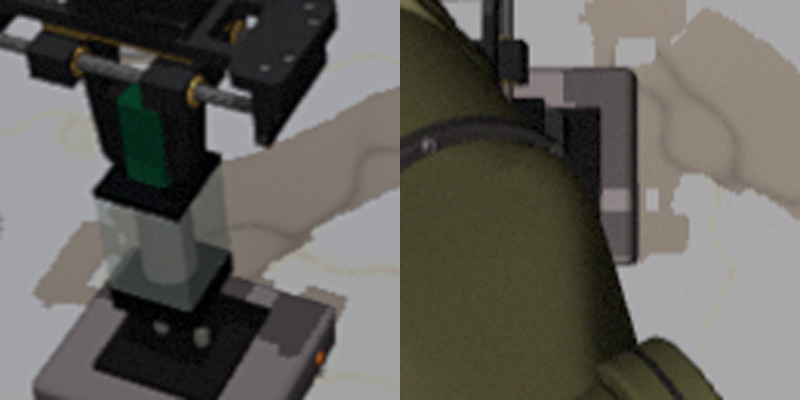

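```bash
python3 - <<'E'
import cv2
from plant import imaging
d=imaging.snapshot("side")["img"][:,:,::-1];cv2.imwrite("pics/e3.png",cv2.resize(d[285:345,225:290],None,fx=10,fy=10,interpolation=cv2.INTER_CUBIC))
E
```

```text
(no output)
```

View pics/e3.png

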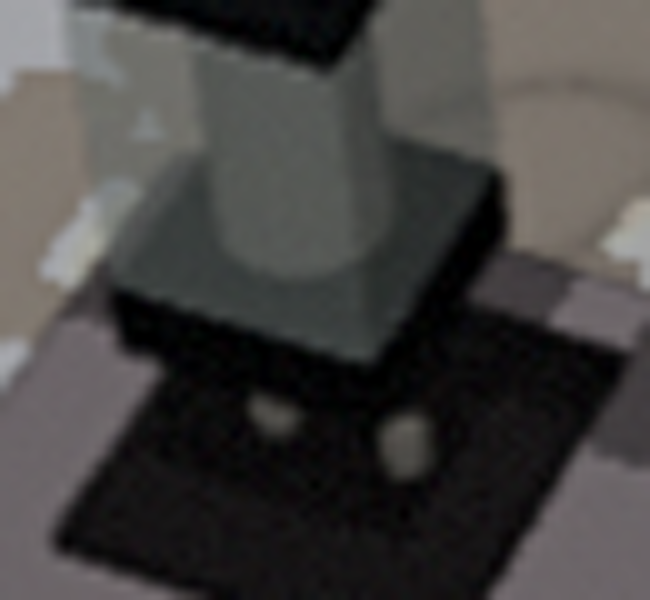

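```bash
python3 - <<'E'
from h import *
f=lambda x,y:(225+x/10,285+y/10)
z=.1916-.1138
a=unproj('s',*f(124,350),z);b=unproj('s',*f(503,230),z);print(a,b,(a+b)/2)
for x,y in [(272,415),(405,440)]: print(unproj('s',*f(x,y),.046))
UP=Rn.from_euler('z',1.615)
for X in [(25,25),(25,-25),(-25,25),(-25,-25)]:
    w=np.array([.5741,.2135,z])+UP.apply([X[0]/1e3,X[1]/1e3,0]);u=proj('s',w);print(X,(u-[225,285])*10)
E
```

```text
[0.59578164 0.2392441  0.0778    ] [0.55029028 0.18871311 0.0778    ] [0.57303596 0.21397861 0.0778    ]
[0.58258904 0.21869002 0.046     ]
[0.55843754 0.21413723 0.046     ]
(25, 25) [374.8223527  430.53640821]
(25, -25) [112.29863055 347.57896502]
(-25, 25) [507.22690848 225.2419159 ]
(-25, -25) [252.41923709 148.81640113]
```

>>> send_rows:
  motion:
    - [[-0.01, 0.015, -0.01, 0.035, 0.25, -0.035, 1], [0, 0, 0, 0, 0.3, 0, 1], [0, 0, 0, 0, 0.3, 0, 1], [0, 0, 0, 0, 0.15, 0, 1], [0, 0, 0, 0, 0.05, 0, 1]]

```text
clock: 14.97
tool_pos: [0.5719, 0.2129, 0.1688]
eef_rot: [0.512, -0.489, 0.488, -0.51]
contact_force: [0.6, 0.1, -1.8]
opening: 0.271
```

>>> send_rows:
  motion:
    - [[0, 0, 0, 0, 0.1, 0, 1], [0, 0, 0, 0, 0.05, 0, 1], [0, 0, 0, 0, 0.05, 0, 1], [0, 0, 0, 0, 0.05, 0, 1], [0, 0, 0, 0, 0, 0, 1]]

```text
clock: 15.38
tool_pos: [0.5725, 0.2132, 0.1649]
eef_rot: [0.511, -0.489, 0.489, -0.511]
contact_force: [0.9, 0.1, -1.9]
opening: 0.271
```

```bash
python3 go.py .5728 .2134 .154 1.615
```

```text
[0.5725 0.2132 0.1649] [0.009 0.004 0.004] [-0.008  0.544  0.016] [-0.2   0.81 -0.43  1.68  0.45  0.75 -0.79] [ 0.91  0.07 -1.94]
```

>>> send_rows:
  motion:
    - [[0, 0, 0, 0, 0.05, 0, 1], [0, 0, 0, 0, 0.05, 0, 1], [0, 0, 0, 0, 0.05, 0, 1], [0, 0, 0, 0, 0.05, 0, 1], [0, 0, 0, 0, 0, 0, 1]]

```text
clock: 15.8
tool_pos: [0.5724, 0.2132, 0.1607]
eef_rot: [0.511, -0.489, 0.489, -0.511]
contact_force: [0.5, 0.4, -2.4]
opening: 0.269
```

```bash
python3 go.py .5728 .2134 .154 1.615
```

```text
[0.5724 0.2132 0.1607] [0.013 0.005 0.006] [-0.011  0.336  0.023] [-0.2   0.81 -0.42  1.68  0.45  0.75 -0.8 ] [ 0.5   0.41 -2.39]
```

Foot is about 5 mm below the peg tips with no contact, so the pegs are entering the sockets.

>>> send_rows:
  motion:
    - [[0, 0, 0, 0, 0.05, 0, 1], [0, 0, 0, 0, 0.05, 0, 1], [0, 0, 0, 0, 0.05, 0, 1], [0, 0, 0, 0, 0.05, 0, 1], [0, 0, 0, 0, 0, 0, 1]]

```text
clock: 16.22
tool_pos: [0.5723, 0.2132, 0.1567]
eef_rot: [0.511, -0.489, 0.489, -0.511]
contact_force: [-0.0, -0.4, -2.6]
opening: 0.275
```

>>> send_rows:
  motion:
    - [[0, 0, 0, 0, 0.05, 0, 1], [0, 0, 0, 0, 0.05, 0, 1], [0, 0, 0, 0, 0, 0, 1], [0, 0, 0, 0, 0, 0, 1], [0, 0, 0, 0, 0, 0, 1]]

```text
clock: 16.63
tool_pos: [0.5725, 0.2132, 0.155]
eef_rot: [0.511, -0.489, 0.489, -0.511]
contact_force: [-0.6, 0.4, -2.3]
opening: 0.271
```

```bash
python3 go.py .5728 .2134 .154 1.615; python3 look.py e5 b
```

```text
[0.5725 0.2132 0.155 ] [0.009 0.005 0.004] [-0.007  0.049  0.016] [-0.2   0.82 -0.42  1.69  0.46  0.73 -0.8 ] [-0.57  0.41 -2.35]
[0.5725 0.2132 0.155 ] [ 0.5113 -0.4888  0.4886 -0.5108] [-0.57  0.41 -2.35] [-0.032 -0.086  0.014] 0.271 16.6333
```

View pics/e5.png

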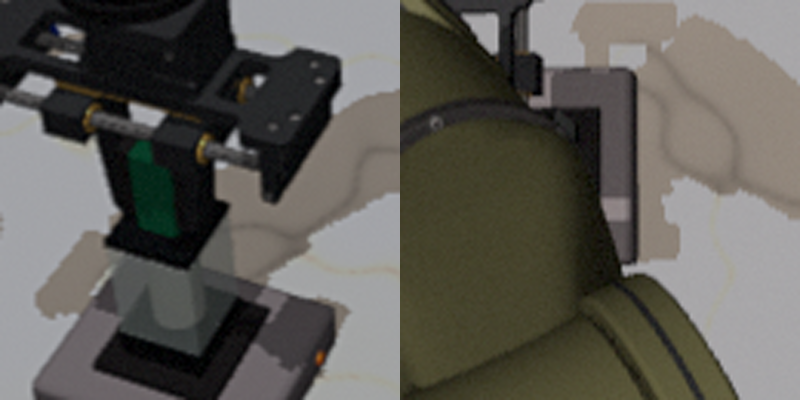

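Continue in 0.5 to 1 mm steps until the pad carries load.

>>> send_rows:
  motion:
    - [[0, 0, 0, 0, 0.03, 0, 1], [0, 0, 0, 0, 0.02, 0, 1], [0, 0, 0, 0, 0, 0, 1], [0, 0, 0, 0, 0, 0, 1], [0, 0, 0, 0, 0, 0, 1]]

```text
clock: 17.15
tool_pos: [0.5725, 0.2132, 0.154]
eef_rot: [0.511, -0.489, 0.489, -0.511]
contact_force: [-0.1, -0.3, -1.8]
opening: 0.268
```

>>> send_rows:
  motion:
    - [[0, 0, 0, 0, 0.03, 0, 1], [0, 0, 0, 0, 0.02, 0, 1], [0, 0, 0, 0, 0, 0, 1], [0, 0, 0, 0, 0, 0, 1], [0, 0, 0, 0, 0, 0, 1]]

```text
clock: 17.57
tool_pos: [0.5725, 0.2133, 0.1529]
eef_rot: [0.511, -0.489, 0.489, -0.511]
contact_force: [-0.4, -0.4, -2.1]
opening: 0.273
```

>>> send_rows:
  motion:
    - [[0, 0, 0, 0, 0.03, 0, 1], [0, 0, 0, 0, 0.02, 0, 1], [0, 0, 0, 0, 0, 0, 1], [0, 0, 0, 0, 0, 0, 1], [0, 0, 0, 0, 0, 0, 1]]

```text
clock: 17.98
tool_pos: [0.5725, 0.2134, 0.1524]
eef_rot: [0.511, -0.489, 0.489, -0.511]
contact_force: [-1.7, -0.6, 4.6]
opening: 0.274
```

>>> send_rows:
  motion:
    - [[0, 0, 0, 0, 0.03, 0, 1], [0, 0, 0, 0, 0.02, 0, 1], [0, 0, 0, 0, 0, 0, 1], [0, 0, 0, 0, 0, 0, 1], [0, 0, 0, 0, 0, 0, 1]]

```text
clock: 18.4
tool_pos: [0.5725, 0.2134, 0.1523]
eef_rot: [0.511, -0.489, 0.489, -0.511]
contact_force: [-2.9, -0.9, 11.0]
opening: 0.266
```

The column is on the pad: a firm stop at TCP 0.1524, 12 mm below peg-tip height. I'll ease the load off and open slowly.

>>> send_rows:
  motion:
    - [[0, 0, 0, 0, -0.04, 0, 1], [0, 0, 0, 0, 0, 0, 1], [0, 0, 0, 0, 0, 0, 0.4], [0, 0, 0, 0, 0, 0, 0.3], [0, 0, 0, 0, 0, 0, 0.1]]
  force: 8

```text
clock: 18.82
tool_pos: [0.5725, 0.2132, 0.1514]
eef_rot: [0.511, -0.489, 0.489, -0.511]
contact_force: [-0.8, 0.5, 0.3]
opening: 0.404
```

>>> send_rows:
  motion:
    - [[0, 0, 0, 0, 0, 0, -0.2], [0, 0, 0, 0, 0, 0, -0.5], [0, 0, 0, 0, 0, 0, -0.8], [0, 0, 0, 0, 0, 0, -1], [0, 0, 0, 0, 0, 0, -1]]

```text
clock: 19.23
tool_pos: [0.5725, 0.2132, 0.1517]
eef_rot: [0.511, -0.489, 0.489, -0.511]
contact_force: [-0.4, -0.7, -0.6]
opening: 0.781
```

```bash
python3 look.py e6 b;python3 - <<'E'
from plant import imaging
import cv2
cv2.imwrite("pics/e6w.png",imaging.snapshot("wrist")["img"][:,:,::-1])
E
```

```text
[0.5725 0.2132 0.1517] [ 0.5113 -0.4888  0.4886 -0.5108] [-0.37 -0.75 -0.6 ] [ 0.006 -0.125 -0.021] 0.781 19.2333
```

View pics/e6.png

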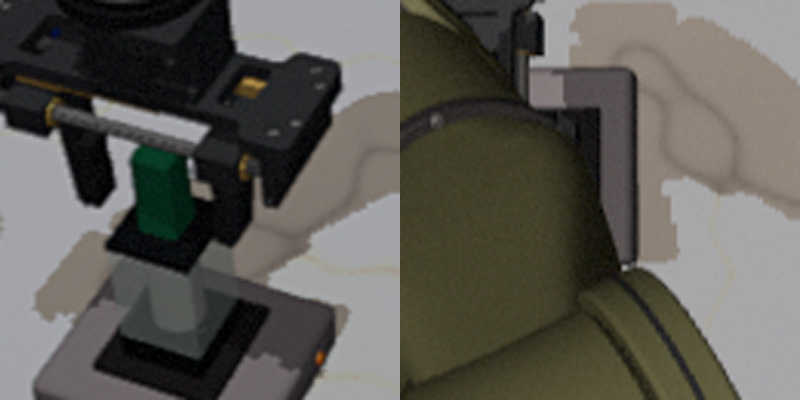

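View pics/e6w.png

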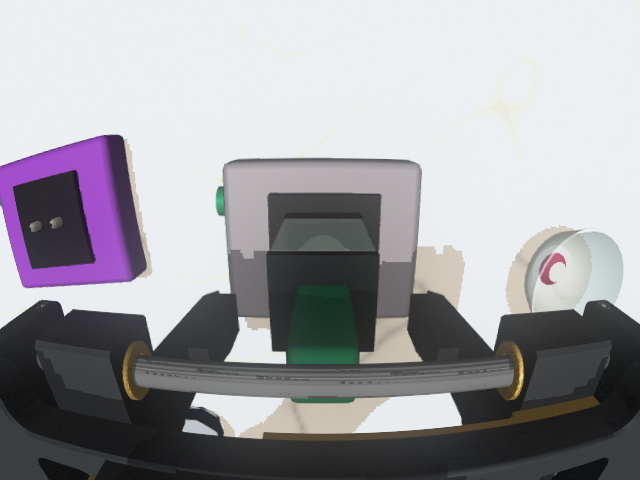

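The column stands flush on the pad (side crop ~160,330) and the fingers are open on both sides of the green grip. Retreat straight up.

>>> send_rows:
  motion:
    - [[0, 0, 0, 0, -0.2, 0, -1], [0, 0, 0, 0, -0.5, 0, -1], [0, 0, 0, 0, -0.8, 0, -1], [0, 0, 0, 0, -0.9, 0, -1], [0, 0, 0, 0, -0.9, 0, -1]]

```text
clock: 19.8
tool_pos: [0.5725, 0.2134, 0.2193]
eef_rot: [0.511, -0.489, 0.489, -0.511]
contact_force: [0.6, 0.0, -0.6]
opening: 1.003
```

>>> send_rows:
  motion:
    - [[0, 0, 0, 0, -0.9, 0, -1], [0, 0, 0, 0, -0.9, 0, -1], [0, 0, 0, 0, -0.9, 0, -1], [0, 0, 0, 0, -0.8, 0, -1], [0, 0, 0, 0, -0.4, 0, -1]]

```text
clock: 20.22
tool_pos: [0.5733, 0.214, 0.2989]
eef_rot: [-0.51, 0.488, -0.489, 0.512]
contact_force: [0.2, -0.1, 0.0]
opening: 1.001
```

>>> send_rows:
  motion:
    - [[0, 0, 0, 0.9, 0, 0, -1], [0, 0, 0, 0.9, 0, 0, -1], [0, 0, 0, 0.9, 0, 0, -1], [0, 0, 0, 0.9, 0, 0, -1], [0, 0, 0, 0.9, 0, 0, -1]]

```text
clock: 20.63
tool_pos: [0.5764, 0.1225, 0.296]
eef_rot: [0.511, -0.489, 0.489, -0.511]
contact_force: [0.5, 0.1, 0.6]
opening: 1.003
```

>>> send_rows:
  motion:
    - [[0, 0, 0, 0.9, 0, 0, -1], [0, 0, 0, 0.9, 0, 0, -1], [0, 0, 0, 0.5, 0, 0, -1], [0, 0, 0, 0, 0, 0, -1], [0, 0, 0, 0, 0, 0, -1]]

```text
clock: 21.05
tool_pos: [0.5786, 0.0777, 0.2959]
eef_rot: [0.511, -0.489, 0.489, -0.511]
contact_force: [0.3, -0.3, 0.0]
opening: 1.001
```

```bash
python3 - <<'E'
from plant import get_state,imaging
import cv2,numpy as np
s=get_state();print(np.round(s['tool_pos'],3),np.round(s['contact_force'],2),s['clock'])
np.savez("w7.npz",p=s['tool_pos'],q=s['eef_rot'])
I={n:imaging.snapshot(n)["img"][:,:,::-1] for n in ("side","top","wrist")}
a=cv2.resize(I['side'][240:380,200:320],(480,560),interpolation=cv2.INTER_CUBIC)
cv2.imwrite("pics/f1.png",a)
cv2.imwrite("pics/f2.png",I['top'])
cv2.imwrite("pics/f4.png",I['side'])
E
```

```text
[0.579 0.078 0.296] [ 0.3  -0.3   0.04] 21.05
```

View pics/f1.png

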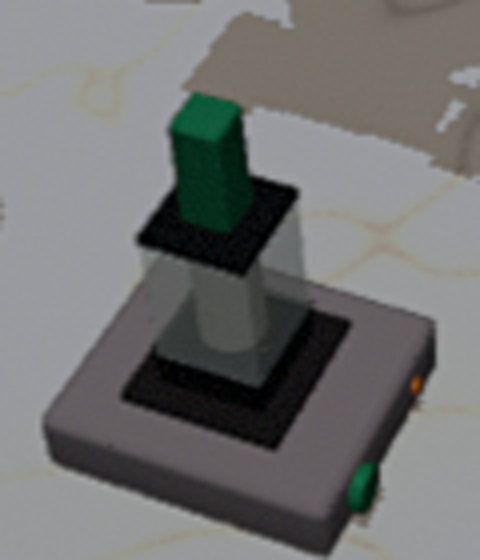

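View pics/f2.png

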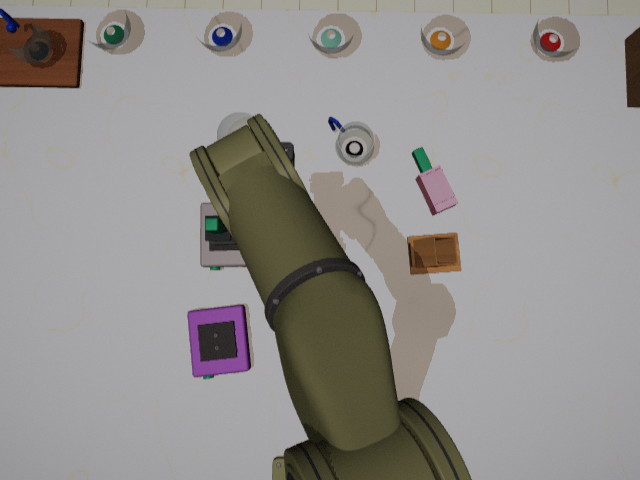

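View pics/f4.png

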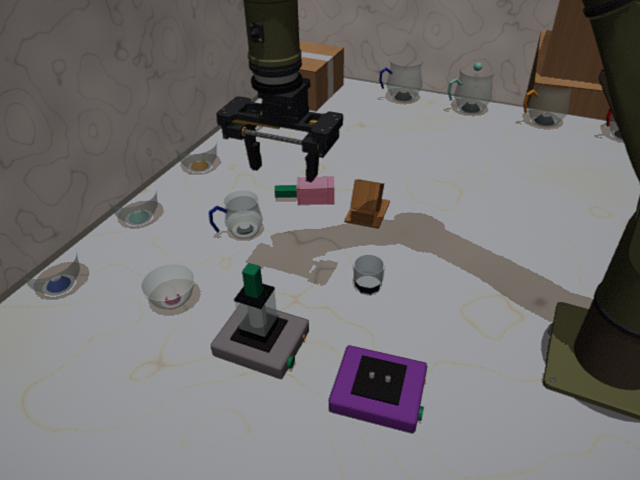

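```bash
python3 - <<'E'
from h import *
UP=Rn.from_euler('z',1.615)
for X in [(25,-25,90),(25,25,90),(-25,25,90),(-12,-12,145),(12,-12,145),(25,25,0),(25,-25,0),(-25,25,0)]:
    w=np.array([.5730,.2132,.040])+UP.apply(np.array(X)/1e3);u=proj('s',w);print(X,np.round((u-[200,240])*4))
E
```

```text
(25, -25, 90) [132. 233.]
(25, 25, 90) [241. 266.]
(-25, 25, 90) [297. 184.]
(-12, -12, 145) [190.  84.]
(12, -12, 145) [160. 122.]
(25, 25, 0) [260. 411.]
(25, -25, 0) [158. 378.]
(-25, 25, 0) [312. 329.]
```

```bash
python3 -c "
from plant import job
print(job.finish_job())"
```

```text
the job is handed in; nothing more can be done
None
```

The column is on the grey brewer base, flush on the pad with its foot over both pegs. I've handed the job in; it reports no verdict. It took about 21 s of the 67 s allowed.

- **Drawing it out:** I gripped the green grip along the sleeve's lean and pulled it about 105 mm along the sleeve's axis. The wrist force stayed near the column's own weight. The stand looked unmoved and upright in the top and side pictures, both during the pull and at the end.
- **Seating it:** I stood the column upright and lined it up on the pegs, whose position agreed to about 2 mm in all three cameras. I lowered it in steps of about 1 mm. It slid over the pegs with no contact until a firm stop at pad height, about 12 mm below where it would rest on the peg tips. That stop reached about 11 N; I then eased off, let go and moved clear.

**Last checks:**
- The side picture shows the column upright and flush. Its corners lie within 1–2 pixels of where a seated column should appear, about the same offset the side camera showed earlier.
- The jug and cup look untouched. In the last top picture the arm partly hid the bowl, but the side picture shows it in place.
- The arm reads no contact force. No check failed. The cameras differed by 1–2 mm throughout, as their calibration allows.

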